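# Close up the fume-filter unit and hold its panel home

## Robot

A 6-joint arm with a two-finger parallel gripper is mounted at the origin on a cart in front of the work surface, level with it; the furniture and walls round the work are solid. World frame = base frame: x ahead of the robot, y to its left, z up, the work surface at z = 0. Lengths are in m, angles in rad, forces in N, time in s.
With the tool pointing down it reaches from about 0.25 to 0.775 m from the base axis. Payload 4 kg.
Tool frame: the origin (TCP) lies at the very end of the fingers, on their centre line; the grasp point (between the pads) lies 19 mm behind it; z points along the fingers, y is the line along which they close (so a half turn about z gives the same grasp; the last joint's range is limited). The gripper opens to 94 mm and grips with 3 to 60 N. Pads are 16 mm wide; open, the fingers measure 119 mm over their backs; the gripper's body (75 mm by 177 mm) begins 78 mm behind the grasp point.
Start: joints at [-1.353, 0.087, 1.371, -0, 1.684, -0.103], TCP at [0.173, -0.522, 0.206] pointing down, gripper open.
Joint ranges: [-3.1, 3.1], [-0.76, 2.03], [0.27, 2.55], [-1.08, 4.22], [0.17, 2.65], [-2.57, 2.57]. Speed limits (rad/s): [2.79, 2.79, 3.14, 3.14, 3.14, 3.14].

## Interface

Orientations are given as [roll, pitch, yaw] about the fixed x, y, z axes, in that order (R = Rz(yaw) Ry(pitch) Rx(roll)).
In Python, from bench import robot, vision gives the robot as it stands.
- The arm moves only by the shell command python3 -m crank 'ROWS'. ROWS is JSON, a list of rows, each a list of 3 entries, a list of its own where there are three numbers: the closure, from 0 (fully open) to 1 (shut), then the shift along the tool's x, y, z in m, then the turn, a rotation vector about the tool's x, y, z in degrees. A call has 1 to 8 rows; each row shifts and turns the commanded pose from where the row before left it, along the tool's axes as they then stand; what a row does not reach is not made up. A row lasts 1/10 s, in which the tool goes at most 50 mm and 8.59 degrees, less where a joint would pass 70% of its speed; a pose out of reach is approached as far as the arm can. A call with a gripper value outside its range is refused whole. The fingers move at their own pace and stop on an object; the grip force is fixed at half the most. Time passes only in rows, so rows that do not move let the fingers close. It gives the time, the measured TCP pose, the force, the opening and the grip force at its end, in the units of the state.
- robot.get_obs(): the state, without advancing time (a new reading comes with each control period).
- vision.snapshot(name): name is "scene" or "side" or "wrist"; returns a dict with "color" (480x640x3 uint8, red, green, blue), "z_map" (480x640 float32, m along the optical axis (not along the pixel's ray), 0 where there is no reading), "fx", "fy", "cx", "cy" (pixels), "dist" ([k1, k2, p1, p2, k3] as OpenCV has them; the pictures are not rectified), "R" (3x3) and "t" (3): a world point X has camera coordinates R X + t. Camera axes: x right, y down, z forward; pixel columns grow to the right and rows downward; lengths in m; the calibration is good to about 2 mm. A picture is of the moment at which its call begins.
- robot.close_job(): hands the job in; it is judged then, once.
The state is a dict: "time": time; "joint_positions": joint angles; "qvel": joint speeds; "joint_torque": joint torques, N m; "tool_pos": TCP position; "ee_rot": TCP orientation; "wrist_force": force on the tool from outside, world axes, zero at the start; "wrist_torque": the same for the moment, N m; "width": finger opening in m; "finger_force": force on a finger pad.
Only numpy, scipy, OpenCV 4.12 (cv2) and the standard library are available. Lean on these libraries where they do the work, as an engineer would, in place of code of your own. Each camera call takes 0.05 s, during which the arm holds its last target. There are 200 camera calls.

## Task

Close up the small grey fume-filter unit on the bench, minding the magnifier lamp. First push its open filter drawer fully home until it clicks into its detent; then turn the quarter-turn fastener on the top panel clockwise until its wing (with the slot along it) lines up with the two index ribs on the panel, and press the sprung panel down against the frame. Finish while still holding the panel pressed home: do not let it spring up again, and leave the module box and the solder reel beside the unit where they are.

Things in the scene. Friction and masses are not known exactly. Their poses are not given: they have to be found in the camera images.
- filter_unit: The fixed fume-filter unit: a grey sheet-metal box 140 (x, depth) x 160 (y, width) x 125 mm (z), with a drawer in its front and an aluminium access panel over its open top. Origin at the centre of its underside, on the bench; its x axis points from front to back, y to the left as one faces the front, z up. It stands at a different spot and yaw each time.
- drawer (a joint): The filter drawer's opening in m: 0 = fully home, about 0.02 to 0.045 at the start. It slides along the unit's x axis (home is toward +x) with about 1 N of friction; a ball detent resists by up to about 7 N over the last 12 mm, then snaps it home over the last 4 mm to a hard stop.
- drawer_front (a point): Point on the drawer front's flat outer face, mid-width, 88 mm above the bench; moves with the drawer, axes as the unit's. The front plate is 126 mm wide (y) and reaches from 49 to 107 mm above the bench; a 50 mm wide finger lip sticks out 10 mm at its foot, 52 to 56 mm above the bench. When home, this face lies 80 mm ahead of (-x from) the unit's centre.
- access_panel: Aluminium panel, 138 x 158 x 4 mm, over the whole top of the unit. Origin at the centre of its underside, axes as the unit's. Springs hold it 8 mm off the frame: origin 133 mm above the bench when up, 125 mm when home. It moves straight up and down, takes about 4 N at first, 8 N at home, and springs up when let go. With the wing out of line a key under the fastener stops it after about 2 mm.
- fastener (a joint): Angle of the quarter-turn fastener in rad, growing clockwise seen from above; 0 = wing crosswise (along the unit's y), 1.571 = wing in line with the index ribs (along the unit's x). Starts at about 0.1 to 0.75. Friction holds it (0.05 N m); there is no stop at 1.571, it turns on to 2.3. Within some 6 degrees of line the panel goes down.
- fastener_wing (a point): Top centre of the fastener's wing, on its vertical axis, 5 mm ahead of (-x from) the panel's centre, 30 mm above the panel's top face; y axis along the wing. The wing is an upright bar 44 long, 10 thick, 26 mm high on a round base 48 mm across and 4 mm high. Two black index ribs, 20 x 4 mm, under 3 mm high, lie on the panel before and behind it, along the unit's x.
- module_box: Bystander: a small die-cast metal module box lying flat, 47 x 94 x 31 mm, to the right of the unit; origin at the centre of its underside.
- solder_reel: Bystander: an upright reel of solder with green flanges, 52 mm across and 58 mm high, to the right of the unit; origin at the centre of its underside.
There are look-alikes about, which are no part of the job. There is more than one size of the filter_unit; the job needs the larger.

How it is judged:
By the outcome, as a careful person would: the job done as asked, in the order asked, and still so for the second after the job is handed in, while the arm keeps its last pose, push and grip.
It also fails if it takes over 51 s, if anything falls off the work surface, if the arm or the gripper's body presses on something with over 40 N, if the wrist force passes 120 N, or if a joint passes its speed limit or range.

## Working session

There is one attempt and no reset: what is moved stays moved. The work goes in short steps, Python scripts to look and compute and a shell command to move; the robot and the scene stay as the last step left them, time stands still between calls to the robot, and variables do not carry over. Pictures are saved under pics/ and viewed, at most 10 in all, crops included, and the job is handed in when it is done.

```bash
mkdir -p pics; ls
cat > h.py <<'E'
import numpy as np, cv2, pickle
from bench import robot, vision
def snap(n):
    s=vision.snapshot(n); pickle.dump(s,open(f'{n}.pkl','wb')); return s
def load(n): return pickle.load(open(f'{n}.pkl','rb'))
def K(s): return np.array([[s['fx'],0,s['cx']],[0,s['fy'],s['cy']],[0,0,1.]])
def ray(s,u,v):
    p=cv2.undistortPoints(np.array([[[u,v]]],float),K(s),np.array(s['dist'],float))[0,0]
    R=np.array(s['R']);return -R.T@np.array(s['t']), R.T@np.array([p[0],p[1],1])
def atz(s,u,v,z):
    c,d=ray(s,u,v); return c+d*(z-c[2])/d[2]
def dep(s,u,v):
    c,d=ray(s,u,v); w=s['z_map'][int(v)-1:int(v)+2,int(u)-1:int(u)+2]; w=w[w>0]
    return c+d*np.median(w) if len(w) else None
def proj(s,X):
    R=np.array(s['R']); return cv2.projectPoints(np.atleast_2d(np.array(X,float)),cv2.Rodrigues(R)[0],np.array(s['t'],float),K(s),np.array(s['dist'],float))[0][:,0]
def save(img,f): cv2.imwrite(f'pics/{f}.png',img[:,:,::-1])
E
python3 - <<'E'
from h import *
a=snap('scene');b=snap('side')
save(a['color'],'scene0');save(b['color'],'side0')
print(robot.get_obs())
E
```

```text
pics
{'time': 0.1, 'joint_positions': array([-1.35307248e+00,  8.78614004e-02,  1.37207804e+00,  5.71271088e-07,
        1.68362661e+00, -1.03109499e-01]), 'qvel': array([-0.00019176, -0.0014883 , -0.00576884,  0.00097055,  0.00025597,
       -0.00034826]), 'joint_torque': array([ 1.32993726e-03, -3.41252124e+01, -3.03302085e+01,  7.18546193e-02,
        3.04128451e-02, -9.17011243e-05]), 'tool_pos': array([ 0.1733294 , -0.52144966,  0.20444473]), 'ee_rot': array([-3.13962979e+00, -2.03680806e-04,  3.20833211e-01]), 'wrist_force': array([ 0.60163318,  0.86746694, -0.31349687]), 'wrist_torque': array([0.01887877, 0.06758209, 0.00114603]), 'finger_force': 0.0, 'width': 0.09367056597111927}
```

View pics/scene0.png

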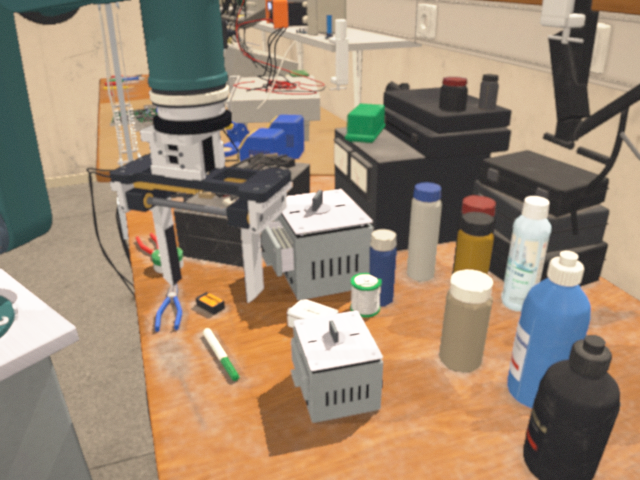

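View pics/side0.png

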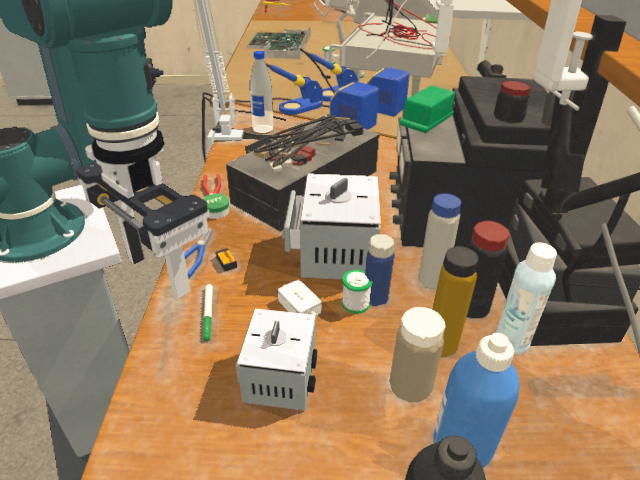

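Candidates: the large unit with its open drawer at side (340,225) / scene (325,240), and a small look-alike at side (278,360) / scene (338,365). The nearer one looks smaller, and the far one has the open drawer. I'll check this with a close crop and by measuring.

Run:
```python
from h import *
b=load('side');a=load('scene')
c=cv2.resize(b['color'][160:290,270:400],None,fx=4.5,fy=4.5,interpolation=cv2.INTER_CUBIC)
save(c,'crop1')
for n,s,pts in (('side',b,[(308,180),(378,181),(382,222),(303,221),(338,182),(290,225),(300,290),(357,290),(205,60),(215,130),(560,60),(550,80),(275,325),(245,345)]),('scene',a,[(317,205),(565,20),(565,60),(115,60)])):
    for p in pts: print(n,p,dep(s,*p))
# all 3d points in the box above the unit
for n,s in(('side',b),('scene',a)):
    z=s['z_map'];v,u=np.mgrid[0:480:4,0:640:4];u=u.ravel();v=v.ravel();d=z[v,u];m=d>0
    p=cv2.undistortPoints(np.c_[u,v][m].astype(float)[:,None],K(s),np.array(s['dist']))[:,0]
    X=(np.c_[p,np.ones(len(p))]*d[m][:,None]-np.array(s['t']))@np.array(s['R'])
    k=(X[:,2]>.2)&(np.hypot(X[:,0],X[:,1])<1.1)
    import collections
    C=collections.Counter(map(tuple,np.round(X[k]/.08).astype(int)))
    print(n,[(tuple(np.round(np.array(q)*.08,2).tolist()),w) for q,w in sorted(C.items()) if w>1 and q[0]>2])
```

```text
side (308, 180) [ 0.51367173 -0.2949084   0.13500542]
side (378, 181) [ 7.69939474e-01 -1.78534790e-01 -4.19527802e-04]
side (382, 222) [ 0.67992732 -0.32548717 -0.00146374]
side (303, 221) [ 0.44776563 -0.39988264  0.12527056]
side (338, 182) [ 0.53332835 -0.37337389  0.16645086]
side (290, 225) [ 0.43825406 -0.36654228  0.09872276]
side (300, 290) [ 0.40796926 -0.46303722  0.0303767 ]
side (357, 290) [ 0.48125429 -0.53063581  0.05344034]
side (205, 60) [0.47657032 0.17508771 0.2434463 ]
side (215, 130) [0.50252607 0.24218321 0.0208383 ]
side (560, 60) [ 0.54183043 -0.74768857  0.49701882]
side (550, 80) [ 0.53925048 -0.74428773  0.47660843]
side (275, 325) [ 0.30497017 -0.58760311  0.11114383]
side (245, 345) [ 0.2588641  -0.58490327  0.09114587]
scene (317, 205) [ 0.52382131 -0.38105498  0.15065677]
scene (565, 20) [ 0.54146379 -0.746205    0.47443789]
scene (565, 60) [ 0.57597192 -0.74415721  0.42522204]
scene (115, 60) [0.45431894 0.09154741 0.37306598]
side [((0.24, -0.64, 0.32), 13), ((0.24, -0.56, 0.24), 2), ((0.24, -0.56, 0.32), 65), ((0.24, -0.56, 0.4), 16), ((0.24, -0.56, 
[... 3005 characters left out ...]
 68), ((0.8, -0.4, 0.24), 56), ((0.8, -0.4, 0.32), 7), ((0.8, -0.32, 0.24), 40), ((0.8, -0.24, 0.24), 4), ((0.88, -0.72, 0.24), 3), ((0.88, -0.64, 0.24), 18), ((0.88, -0.56, 0.24), 59), ((0.88, -0.56, 0.32), 43), ((0.88, -0.48, 0.24), 3), ((0.88, -0.48, 0.32), 5), ((0.88, -0.4, 0.24), 7), ((0.88, -0.4, 0.32), 7), ((0.88, -0.32, 0.24), 32), ((0.88, -0.32, 0.32), 8), ((0.96, -0.48, 0.32), 4), ((0.96, -0.4, 0.32), 2), ((0.96, -0.32, 0.24), 3), ((0.96, -0.32, 0.32), 2), ((1.04, -0.24, 0.24), 12), ((1.04, -0.08, 0.24), 8), ((1.04, -0.08, 0.32), 31), ((1.04, -0.08, 0.4), 19), ((1.04, 0.0, 0.24), 4), ((1.04, 0.0, 0.32), 8), ((1.04, 0.08, 0.32), 5), ((1.04, 0.24, 0.24), 3), ((1.12, -0.08, 0.32), 2)]
```

View pics/crop1.png

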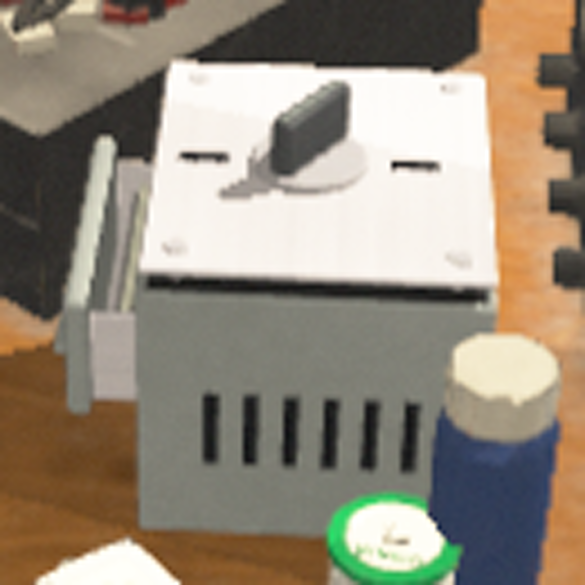

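Run:
```python
from h import *
b=load('side');a=load('scene')
for s in(a,b): print('cam',-np.array(s['R']).T@np.array(s['t']), np.array(s['R'])[2])
f=lambda u,v:(270+u/4.5,160+v/4.5)
P=np.array([atz(b,*f(*p),.137)[:2] for p in((172,62),(487,75),(497,286),(143,272))])
print(P.round(4),[np.linalg.norm(P[i]-P[i-1]).round(4) for i in range(4)])
c=P.mean(0);dx=(P[1]+P[2]-P[0]-P[3]);dy=P[0]+P[1]-P[2]-P[3]
yaw1=np.arctan2(dx[1],dx[0]);yaw2=np.arctan2(-dy[0],dy[1]);print(c,np.degrees([yaw1,yaw2]))
w1=atz(b,*f(276,125),.167)[:2];w2=atz(b,*f(345,85),.167)[:2];print('wing',w1,w2,(w1+w2)/2,np.linalg.norm(w1-w2),np.degrees(np.arctan2(*(w2-w1)[::-1])))
for s,us in((a,[(117,100),(110,40),(105,10)]),(b,[(208,90),(200,40),(193,5)])):
    for p in us: print(p,dep(s,*p))
print(dep(b,*f(75,300)),dep(b,*f(85,200)))
save(np.hstack([b['color'][:140,130:290],a['color'][:140,60:220]]).repeat(2,0).repeat(2,1),'lamp')
w=snap('wrist');save(w['color'],'wrist0');print(np.array(w['R'])[2],-np.array(w['R']).T@np.array(w['t']))
```

```text
cam [-0.13511119 -0.93589861  0.52029673] [ 0.68416265  0.56572291 -0.46030322]
cam [ 0.11238997 -1.04956602  0.64293096] [ 0.38680687  0.7055465  -0.59378833]
[[ 0.5237 -0.277 ]
 [ 0.6393 -0.3511]
 [ 0.553  -0.4836]
 [ 0.4391 -0.4122]] [np.float64(0.1595), np.float64(0.1373), np.float64(0.1581), np.float64(0.1345)]
[ 0.53876449 -0.38096696] [-32.39041537 -32.55690227]
wing [ 0.51222545 -0.38566828] [ 0.5524411 -0.3721266] [ 0.53233328 -0.37889744] 0.042434360327848204 18.609740277529223
(117, 100) [1.18485834 1.40670749 0.00267748]
(110, 40) [0.44228138 0.07736667 0.41427146]
(105, 10) [1.75094261 2.37703192 0.35752701]
(208, 90) [ 1.18369778  2.56224085 -0.76339588]
(200, 40) [0.46297452 0.15222086 0.30012645]
(193, 5) [ 1.18308711  2.69859995 -0.17410434]
[ 0.42724899 -0.37554027  0.10449201] [ 0.49347934 -0.24818995  0.05740702]
[-0.26898514 -0.0870094  -0.95920611] [ 0.25125317 -0.49525047  0.38412982]
```

View pics/lamp.png

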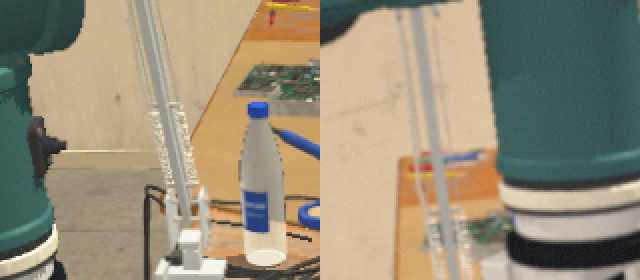

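View pics/wrist0.png

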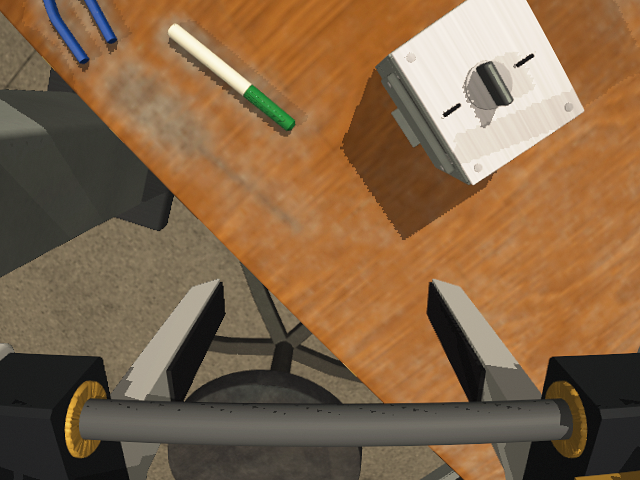

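The large unit's panel measures 159 x 137 mm, so the choice is confirmed. The wrist picture shows the small look-alike at (485,85). The lamp is a sprung arm standing at about (0.5,0.24) and leaning towards -y. Its head is out of view, so I'll check what volume the cameras have seen as free.

Run:
```python
from h import *
a=load('scene');b=load('side')
for X in((.53,-.38),(.42,-.43),(.4,-.2),(.3,-.2),(.45,-.1)):
    for z in(.3,.4,.5,.6): print(X,z,[tuple(proj(s,(*X,z))[0].round().astype(int).tolist()) for s in(a,b)])
# lamp arm: white-ish points
for s in(a,b):
    for v in range(0,150,10):
        for u in range(90,240,3):
            p=dep(s,u,v)
            if p is not None and .3<p[0]<.7 and -.3<p[1]<.35 and p[2]>.1: print(v,u,p.round(3));break
```

```text
(0.53, -0.38) 0.3 [(317, 121), (341, 115)]
(0.53, -0.38) 0.4 [(316, 58), (343, 54)]
(0.53, -0.38) 0.5 [(315, -10), (346, -14)]
(0.53, -0.38) 0.6 [(314, -84), (348, -92)]
(0.42, -0.43) 0.3 [(296, 141), (295, 141)]
(0.42, -0.43) 0.4 [(293, 71), (294, 75)]
(0.42, -0.43) 0.5 [(291, -7), (293, 0)]
(0.42, -0.43) 0.6 [(288, -93), (291, -87)]
(0.4, -0.2) 0.3 [(186, 121), (228, 93)]
(0.4, -0.2) 0.4 [(179, 60), (222, 37)]
(0.4, -0.2) 0.5 [(171, -7), (217, -25)]
(0.4, -0.2) 0.6 [(164, -78), (211, -95)]
(0.3, -0.2) 0.3 [(135, 134), (173, 103)]
(0.3, -0.2) 0.4 [(124, 69), (165, 46)]
(0.3, -0.2) 0.5 [(113, -3), (155, -19)]
(0.3, -0.2) 0.6 [(102, -81), (145, -91)]
(0.45, -0.1) 0.3 [(174, 108), (233, 72)]
(0.45, -0.1) 0.4 [(167, 52), (229, 21)]
(0.45, -0.1) 0.5 [(160, -8), (225, -36)]
(0.45, -0.1) 0.6 [(153, -72), (220, -99)]
10 99 [0.428 0.075 0.472]
20 102 [0.436 0.084 0.452]
30 102 [0.435 0.09  0.434]
40 105 [0.444 0.099 0.413]
50 105 [0.446 0.109 0.393]
60 105 [0.448 0.12  0.372]
70 108 [0.455 0.128 0.35 ]
80 108 [0.457 0.138 0.328]
90 108 [0.461 0.153 0.305]
100 111 [0.468 0.161 0.281]
110 114 [0.476 0.169 0.256]
120 114 [0.479 0.183 0.23 ]
130 117 [0.487 0.192 0.204]
140 120 [0.5   0.209 0.174]
10 195 [0.448 0.113 0.378]
20 198 [0.457 0.129 0.352]
30 198 [0.457 0.138 0.327]
40 201 [0.465 0.152 0.3  ]
50 204 [0.473 0.163 0.272]
60 207 [0.481 0.173 0.243]
70 207 [0.484 0.192 0.212]
80 210 [0.492 0.201 0.181]
90 213 [0.5   0.212 0.149]
100 213 [0.501 0.224 0.117]
```

```bash
python3 -m crank '[[1,[0.027,0,0.012],[0,8.5,0]],[1,[0.027,0,0.012],[0,8.5,0]],[1,[0.027,0,0.012],[0,8.5,0]],[1,[0.027,0,0.012],[0,8.5,0]],[1,[0.027,0,0.012],[0,8.5,0]],[1,[0.027,0,0.012],[0,8.5,0]],[1,[0.027,0,0.012],[0,8.5,0]],[1,[0.027,0,0.012],[0,8.5,0]]]'
python3 - <<'E'
from h import *
w=snap('wrist');save(w['color'],'wrist1');print(np.array(w['R'])[2],-np.array(w['R']).T@np.array(w['t']));print(robot.get_obs()['joint_positions'].round(2),w['fy'])
E
```

```text
time: 0.95
tool_pos: [0.3842, -0.4521, 0.2282]
ee_rot: [-3.14, -1.192, 0.318]
wrist_force: [0.5, 0.6, -0.5]
width: 0.0333
finger_force: 0.0
[ 0.74659607  0.24823742 -0.61722969] [ 0.25430973 -0.49442902  0.37197847]
[-1.54  0.23  1.62  1.13  1.73 -0.36] 426.28941587068385
```

```bash
python3 -m crank '[[1,[0.027,0,0.012],[0,8.5,0]],[1,[0.027,0,0.012],[0,8.5,0]],[1,[0.027,0,0.012],[0,8.5,0]],[1,[0.027,0,0.012],[0,8.5,0]],[1,[0,0,0],[0,0,0]]]'
python3 - <<'E'
from h import *
w=snap('wrist');save(w['color'],'wrist1');print(np.array(w['R'])[2],-np.array(w['R']).T@np.array(w['t']));print(robot.get_obs()['joint_positions'].round(2),w['fy'])
E
```

```text
time: 1.5
tool_pos: [0.4455, -0.4305, 0.3229]
ee_rot: [-0.026, -1.362, -2.792]
wrist_force: [0.3, 0.2, -1.0]
width: 0.0006
finger_force: 0.0
[ 0.94478212  0.31820241 -0.07831966] [ 0.26218272 -0.49161448  0.36748012]
[-1.46  0.35  1.7   1.66  1.85 -0.45] 426.28941587068385
```

View pics/wrist1.png

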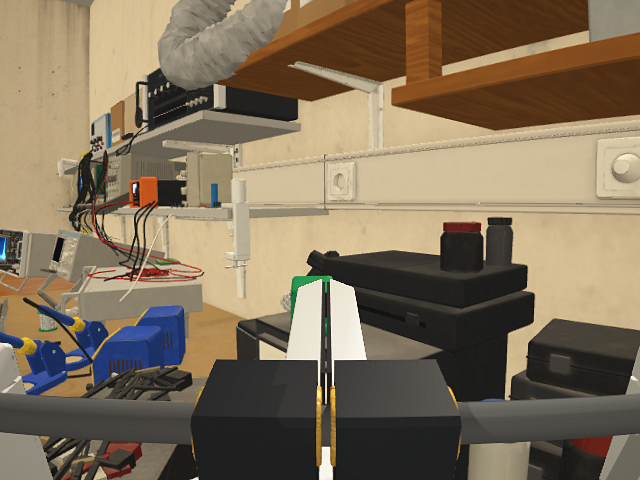

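No lamp head is visible over the unit in this view; only shelves and the back wall appear. I'll turn left towards the lamp arm.

```bash
python3 -m crank '[[1,[0,-0.027,0],[8.5,0,0]],[1,[0,-0.027,0],[8.5,0,0]],[1,[0,-0.027,0],[8.5,0,0]],[1,[0,-0.027,0],[8.5,0,0]],[1,[0,-0.027,0],[8.5,0,0]],[1,[0,-0.027,0],[8.5,0,0]],[1,[0,0,0],[0,0,0]]]'
python3 - <<'E'
from h import *
w=snap('wrist');save(w['color'],'wrist2');print(np.array(w['R'])[2],-np.array(w['R']).T@np.array(w['t']));print(robot.get_obs()['joint_positions'].round(2))
E
```

```text
time: 2.25
tool_pos: [0.3461, -0.3111, 0.3138]
ee_rot: [0.914, -1.366, -2.842]
wrist_force: [-0.1, -0.2, -0.2]
width: 0.0003
finger_force: 0.0
[ 0.37846046  0.91211413 -0.15752933] [ 0.26856087 -0.48296493  0.37315814]
[-1.31  0.56  1.36  1.3   2.51 -0.58]
```

View pics/wrist2.png

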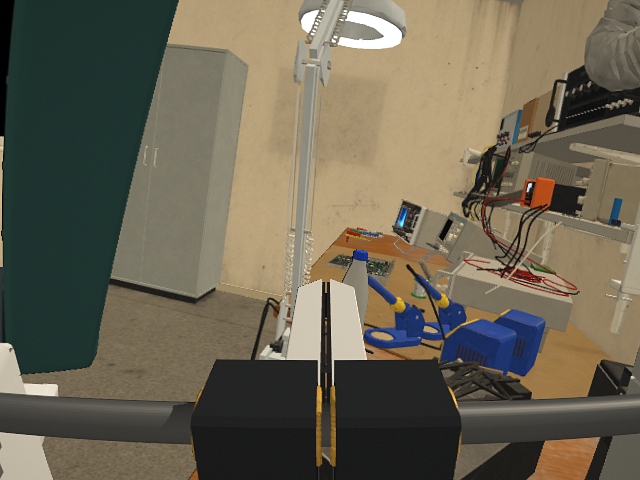

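Run:
```python
from h import *
w=load('wrist')
for p in((318,60),(312,75),(330,35),(345,5),(303,20),(320,43),(350,46),(400,42),(404,15),(380,3)): print(p,w['z_map'][p[1],p[0]],dep(w,*p))
print(robot.get_obs()['tool_pos'])
```

```text
(318, 60) 0.54519254 [0.44545358 0.06639333 0.50859324]
(312, 75) 0.5228426 [0.43287378 0.04180745 0.48286252]
(330, 35) 0.59309864 [0.47276471 0.11461417 0.55880473]
(345, 5) 0.61962813 [0.49796085 0.14215094 0.61647842]
(303, 20) 0.833585 [0.50225616 0.38075446 0.6556126 ]
(320, 43) 0.53218716 [0.44102176 0.05556208 0.52729171]
(350, 46) 0.96243906 [0.64475517 0.46499696 0.65618507]
(400, 42) 2.996899 [1.77316519 2.35573975 1.34844616]
(404, 15) 0.80848306 [0.67644686 0.2890799  0.69105868]
(380, 3) 0.7592388 [0.60886752 0.26190561 0.68648873]
[ 0.34637208 -0.31124051  0.31378946]
```

The lamp is entirely at y > 0.03. Its elbow is at (0.43,0.05,0.50) and its head at about (0.6,0.35,0.67), so it is clear of work done at azimuth -35°. Next I'll reorient the tool to point down ahead of the drawer.

```bash
cat >> h.py <<'E'
from scipy.spatial.transform import Rotation as Rn
from scipy.linalg import logm,expm
def T(p,r):
    M=np.eye(4);M[:3,:3]=Rn.from_euler('xyz',r).as_matrix();M[:3,3]=p;return M
C=np.array([.5388,-.381]);YAW=np.radians(-32.5)
def U(x,y): c,s=np.cos(YAW),np.sin(YAW);return C+[c*x-s*y,s*x+c*y]
def plan(p,yawdeg,n=None,tilt=np.pi):
    o=robot.get_obs();A=T(o['tool_pos'],o['ee_rot']);B=T(p,[tilt,0,np.radians(yawdeg)])
    X=np.real(logm(np.linalg.inv(A)@B));ang=np.degrees(np.linalg.norm([X[2,1],X[0,2],X[1,0]]))
    n=n or int(max(np.ceil(ang/8.5),np.ceil(np.linalg.norm(X[:3,3])/.045)));S=expm(X/n)
    print('rows',n,'shift',S[:3,3].round(4).tolist(),'turn',np.degrees(Rn.from_matrix(S[:3,:3]).as_rotvec()).round(2).tolist())
    M=A.copy()
    for i in range(n): M=M@S
    return n
E
python3 - <<'E'
from h import *
print(U(-.15,0)); plan([*U(-.16,0),.28],-32.5)
E
```

```text
[ 0.41229128 -0.30040506]
rows 17 shift [0.001, 0.0017, 0.0047] turn [-4.71, -4.46, 4.73]
```

```bash
python3 -m crank '[[1,[0.001,0.002,0.005],[-4.7,-4.5,4.7]],[1,[0.001,0.002,0.005],[-4.7,-4.5,4.7]],[1,[0.001,0.002,0.005],[-4.7,-4.5,4.7]],[1,[0.001,0.002,0.005],[-4.7,-4.5,4.7]],[1,[0.001,0.002,0.005],[-4.7,-4.5,4.7]],[1,[0.001,0.002,0.005],[-4.7,-4.5,4.7]],[1,[0.001,0.002,0.005],[-4.7,-4.5,4.7]],[1,[0.001,0.002,0.005],[-4.7,-4.5,4.7]]]'
python3 - <<'E'
from h import *
print(robot.get_obs()['joint_positions'].round(2)); plan([*U(-.16,0),.28],-32.5)
E
```

```text
time: 3.1
tool_pos: [0.3806, -0.2903, 0.3138]
ee_rot: [-2.605, -0.876, -0.016]
wrist_force: [1.0, 0.7, -0.3]
width: 0.0004
finger_force: 0.0
[-1.38 -0.04  1.59  0.94  1.95  0.15]
rows 9 shift [0.0008, 0.0016, 0.0045] turn [-4.66, -4.46, 4.7]
```

```bash
python3 -m crank '[[1,[0.001,0.002,0.004],[-4.7,-4.5,4.7]],[1,[0.001,0.002,0.004],[-4.7,-4.5,4.7]],[1,[0.001,0.002,0.004],[-4.7,-4.5,4.7]],[1,[0.001,0.002,0.004],[-4.7,-4.5,4.7]],[1,[0.001,0.002,0.005],[-4.7,-4.5,4.7]],[1,[0.001,0.002,0.005],[-4.7,-4.5,4.7]],[1,[0.001,0.002,0.005],[-4.7,-4.5,4.7]],[1,[0.001,0.002,0.005],[-4.7,-4.5,4.7]]]'
python3 - <<'E'
from h import *
print(robot.get_obs()['joint_positions'].round(2)); plan([*U(-.16,0),.2],-32.5)
E
```

```text
time: 3.9
tool_pos: [0.4042, -0.2967, 0.2857]
ee_rot: [-3.071, -0.084, -0.485]
wrist_force: [0.6, -0.4, 0.1]
width: 0.0007
finger_force: 0.0
[-0.81 -0.08  1.38  0.1   1.78  1.26]
rows 2 shift [-0.0032, 0.0016, 0.0427] turn [-2.11, -2.32, 2.43]
```

```bash
python3 -m crank '[[1,[-0.003,0.002,0.043],[-2.1,-2.3,2.4]],[1,[-0.003,0.002,0.043],[-2.1,-2.3,2.4]],[1,[0,0,0],[0,0,0]]]'
python3 - <<'E'
from h import *
plan([*U(-.155,0),.078],-32.5)
E
```

```text
time: 4.2
tool_pos: [0.4019, -0.2917, 0.1906]
ee_rot: [-3.134, 0.015, -0.559]
wrist_force: [-0.9, 0.7, -0.1]
width: 0.0004
finger_force: 0.0
rows 3 shift [0.0032, 0.0008, 0.0375] turn [-0.15, 0.29, 0.15]
```

```bash
python3 -m crank '[[1,[0.003,0.001,0.038],[-0.2,0.3,-0.4]],[1,[0.003,0.001,0.038],[-0.2,0.3,-0.4]],[1,[0.001,0.001,0.037],[-0.2,0.3,0.3]],[1,[0,0,0],[0,0,0]]]'
python3 - <<'E'
from h import *
o=robot.get_obs();d=o['tool_pos'][:2]-C;c,s=np.cos(YAW),np.sin(YAW)
print('unit',c*d[0]+s*d[1],-s*d[0]+c*d[1])
b=snap('side');a=snap('scene')
save(np.hstack([b['color'][120:300,240:400],a['color'][120:300,220:380]]).repeat(2,0).repeat(2,1),'pre')
E
```

```text
time: 4.6
tool_pos: [0.4062, -0.2993, 0.0815]
ee_rot: [3.139, -0.006, -0.552]
wrist_force: [0.3, 0.8, -0.3]
width: 0.0005
finger_force: 0.0
unit -0.15568617374995333 -0.0023522588049191273
```

View pics/pre.png

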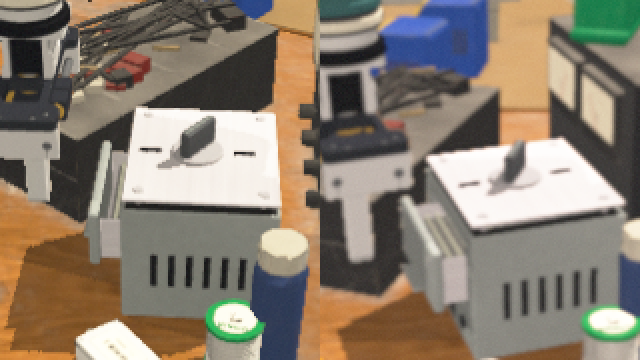

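Both views show the closed fingers just ahead of the drawer front (side crop at about (40,180), drawer at (100,200)). Pushing along tool x.

```bash
python3 -m crank '[[1,[0.01,0,0],[0,0,0.5]],[1,[0.01,0,0],[0,0,0.4]],[1,[0.01,0,0],[0,0,0]],[1,[0.01,0,0],[0,0,0]],[1,[0,0,0],[0,0,0]]]'; python3 -m crank '[[1,[0.006,0,0],[0,0,0]],[1,[0.006,0,0],[0,0,0]],[1,[0,0,0],[0,0,0]]]'
cat >> h.py <<'E'
def tu():
    o=robot.get_obs();d=o['tool_pos'][:2]-C;c,s=np.cos(YAW),np.sin(YAW);f=o['wrist_force']
    print('unit',(c*d[0]+s*d[1]).round(4),(-s*d[0]+c*d[1]).round(4),o['tool_pos'][2].round(4),'Fx',c*f[0]+s*f[1],'yaw',np.degrees(o['ee_rot'][2]),o['time'])
E
python3 -c "
from h import *
tu()"
```

```text
time: 5.2
tool_pos: [0.4444, -0.3227, 0.0856]
ee_rot: [3.137, -0.014, -0.565]
wrist_force: [-0.9, -0.1, 0.2]
width: 0.0007
finger_force: 0.0
time: 5.5
tool_pos: [0.453, -0.3279, 0.085]
ee_rot: [3.137, -0.011, -0.566]
wrist_force: [-1.9, 1.4, 0.0]
width: 0.0007
finger_force: 1.1
unit -0.1009 -0.0014 0.085 Fx -2.3336520401662906 yaw -32.407956908746215 5.5
```

```bash
python3 -m crank '[[1,[0.004,0,0],[0,0,0]],[1,[0.004,0,0],[0,0,0]],[1,[0.003,0,0],[0,0,0]],[1,[0,0,0],[0,0,0]]]'; python3 -c "
from h import *
tu()"; python3 -m crank '[[1,[0.003,0,0],[0,0,0]],[1,[0,0,0],[0,0,0]]]';python3 -c "
from h import *
tu()"
```

```text
time: 5.9
tool_pos: [0.4608, -0.3329, 0.0851]
ee_rot: [3.137, -0.008, -0.566]
wrist_force: [-6.0, 4.5, 2.2]
width: 0.0007
finger_force: 3.5
unit -0.0916 -0.0013 0.0851 Fx -7.484045423257088 yaw -32.412603699453534 5.9
time: 6.1
tool_pos: [0.4609, -0.3329, 0.0851]
ee_rot: [3.137, -0.001, -0.566]
wrist_force: [-11.9, 7.9, 7.7]
width: 0.0002
finger_force: 7.3
unit -0.0916 -0.0013 0.0851 Fx -14.303605036298535 yaw -32.416981766085385 6.1
```

```bash
python3 -m crank '[[1,[0.002,0,0],[0,0,0]],[1,[0,0,0],[0,0,0]]]';python3 -c "
from h import *
tu()"; python3 -m crank '[[1,[-0.01,0,0],[0,0,0]],[1,[-0.02,0,0],[0,0,0]],[1,[-0.02,0,0],[0,0,0]],[1,[0,0,-0.03],[0,0,0]],[1,[0,0,-0.045],[0,0,0]],[0.6,[0,0,-0.045],[0,0,0]],[0.6,[0,0,0],[0,0,0]]]'
python3 - <<'E'
from h import *
tu();b=snap('side');a=snap('scene');w=snap('wrist')
save(np.hstack([cv2.resize(b['color'][150:300,270:400],None,fx=3,fy=3),cv2.resize(a['color'][170:320,250:360],None,fx=3,fy=3)]),'post')
E
```

```text
time: 6.3
tool_pos: [0.4609, -0.3329, 0.0852]
ee_rot: [3.137, 0.004, -0.566]
wrist_force: [-17.6, 11.8, 10.5]
width: 0.0003
finger_force: 9.9
unit -0.0916 -0.0013 0.0852 Fx -21.225747669179263 yaw -32.41575919492427 6.3
time: 7.0
tool_pos: [0.427, -0.3116, 0.2137]
ee_rot: [3.134, -0.031, -0.566]
wrist_force: [0.1, -0.7, 0.3]
width: 0.0131
finger_force: 0.0
unit -0.1316 -0.0016 0.2137 Fx 0.4195034289948861 yaw -32.40497012102021 7.0
```

View pics/post.png

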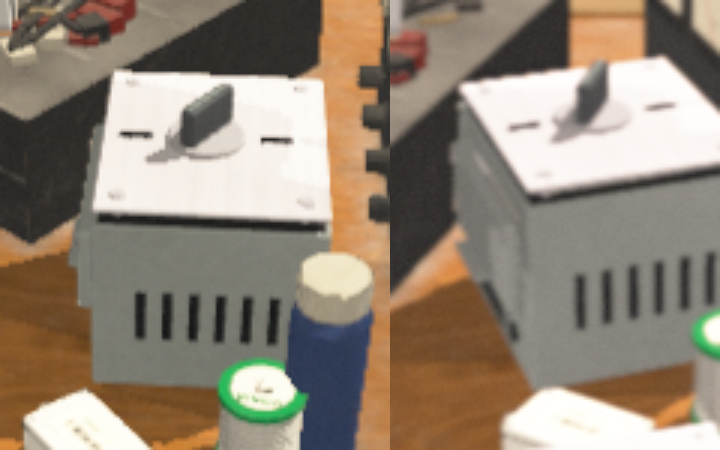

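The drawer front is flush, with only its 10 mm plate showing, and it met a hard stop as the force rose to 21 N with no motion, so it is home. Now I'll go above the wing.

Run:
```python
from h import *
plan([.5324,-.3785,.205],18.6)
```

```text
rows 7 shift [0.0176, 0.0072, 0.0001] turn [0.09, -0.09, -7.29]
```

```bash
python3 -m crank '[[0.5,[0.0176,0.0072,0],[0.1,0,-7.3]],[0.5,[0.0176,0.0072,0],[0.1,0,-7.3]],[0.5,[0.0176,0.0072,0],[0.1,0,-7.3]],[0.5,[0.0176,0.0072,0],[0.1,0,-7.3]],[0.5,[0.0176,0.0072,0],[0.1,0,-7.3]],[0.5,[0.0176,0.0072,0],[0.1,0,-7.3]],[0.5,[0.0176,0.0072,0],[0.1,0,-7.3]],[0.5,[0,0,0],[0,0,0]]]'
python3 - <<'E'
from h import *
tu();w=snap('wrist');save(w['color'],'wrist3');print(robot.get_obs()['joint_positions'].round(2))
b=snap('side');g=b['color'][175:205,315:370].astype(int).sum(2)
E
```

```text
time: 7.95
tool_pos: [0.5326, -0.378, 0.2025]
ee_rot: [-3.139, -0.008, 0.327]
wrist_force: [-0.3, 0.5, 0.2]
width: 0.0473
finger_force: 0.0
unit -0.0068 -0.0008 0.2025 Fx -0.5019404278596689 yaw 18.754838067444883 7.95
[-0.71  0.32  1.11  0.01  1.72  0.54]
```

View pics/wrist3.png

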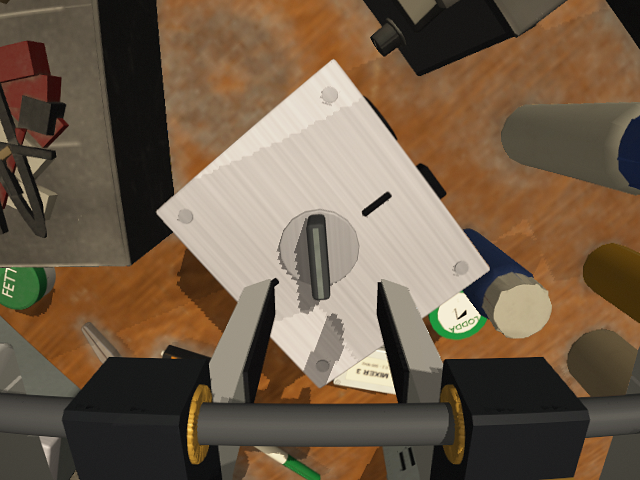

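The wrist view shows the wing top from (316,214) to (321,299), between the open fingers. Panel corners are at (333,60), (490,268), (321,387) and (157,212).

Run:
```python
from h import *
w=load('wrist')
a=atz(w,316,215,.167);b=atz(w,321.5,299,.167);print('wing',a,b,(a+b)/2,np.linalg.norm(a-b),np.degrees(np.arctan2(*(a-b)[[1,0]])))
P=np.array([atz(w,*p,.137)[:2] for p in((333,60),(490,268),(321,387),(157,212))])
print(P,[np.linalg.norm(P[i]-P[i-1]).round(4) for i in range(4)],P.mean(0))
for i,j in((1,0),(2,1),(3,2),(0,3)): d=P[i]-P[j];print(np.degrees(np.arctan2(d[1],d[0])))
print(dep(w,318,250),dep(w,380,160))
```

```text
wing [ 0.55934027 -0.36282067  0.167     ] [ 0.51525761 -0.38070702  0.167     ] [ 0.53729894 -0.37176384  0.167     ] 0.04757313203933088 22.084645317387686
[[ 0.63773379 -0.3455827 ]
 [ 0.55542657 -0.47738892]
 [ 0.44028313 -0.40524176]
 [ 0.52351072 -0.27326896]] [np.float64(0.1352), np.float64(0.1554), np.float64(0.1359), np.float64(0.156)] [ 0.53923856 -0.37537058]
-121.9829752614826
147.92935719795352
57.76274835769939
-32.33758385884682
[ 0.54178999 -0.36981006  0.16772913] [ 0.59504422 -0.38865891  0.13801106]
```

Run:
```python
from h import *
w=load('wrist');o=robot.get_obs();R=T(o['tool_pos'],o['ee_rot'])
for d in([0,0,0],[.008,.0236,0],[.008,-.0236,0],[-.008,.0236,0],[-.008,-.0236,0],[0,0,.0355]): print(d,proj(w,(R@[*d,1])[:3]))
d=np.array([.5373,-.3718,.167])-o['tool_pos'];print('wing in tool',R[:3,:3].T@d)
for v in (282,290,300,320): 
    print(v,[(u,w['z_map'][v,u].round(3)) for u in(250,262,270,380,388,398)])
```

```text
[0, 0, 0] [[325.83451975 300.82442351]]
[0.008, 0.0236, 0] [[378.08141183 284.81468718]]
[0.008, -0.0236, 0] [[273.73413453 284.37634763]]
[-0.008, 0.0236, 0] [[376.63014864 316.66240989]]
[-0.008, -0.0236, 0] [[274.89748603 316.23401572]]
[0, 0, 0.0355] [[325.89361447 272.50343864]]
wing in tool [ 0.00751835 -0.00377939  0.0370647 ]
282 [(250, np.float32(0.263)), (262, np.float32(0.189)), (270, np.float32(0.191)), (380, np.float32(0.193)), (388, np.float32(0.19)), (398, np.float32(0.263))]
290 [(250, np.float32(0.181)), (262, np.float32(0.181)), (270, np.float32(0.185)), (380, np.float32(0.186)), (388, np.float32(0.181)), (398, np.float32(0.181))]
300 [(250, np.float32(0.17)), (262, np.float32(0.171)), (270, np.float32(0.181)), (380, np.float32(0.184)), (388, np.float32(0.171)), (398, np.float32(0.172))]
320 [(250, np.float32(0.155)), (262, np.float32(0.158)), (270, np.float32(0.18)), (380, np.float32(0.184)), (388, np.float32(0.158)), (398, np.float32(0.155))]
```

The wrist calibration agrees with the visible fingertips to within 1 px. The wing is at about (+6,-4) mm in tool axes, turned +3°. This better centre also puts the pushed drawer face at -80.8 mm, which confirms it is home. Descend and grip.

```bash
sed -i 's/C=np.array(\[.5388,-.381\])/C=np.array([.539,-.3755])/' h.py; python3 -m crank '[[0.5,[0.006,-0.0038,0.01],[0,0,-2.8]],[0.5,[0,0,0.022],[0,0,0]],[0.5,[0,0,0.022],[0,0,0]],[0.5,[0,0,0],[0,0,0]]]'; python3 -c "
from h import *
tu()"; python3 -m crank '[[1,[0,0,0],[0,0,0]],[1,[0,0,0],[0,0,0]],[1,[0,0,0],[0,0,0]],[1,[0,0,0],[0,0,0]]]'; python3 -c "
from h import *
tu();print(robot.get_obs()['wrist_torque'])"
```

```text
time: 8.45
tool_pos: [0.534, -0.3711, 0.148]
ee_rot: [-3.137, -0.005, 0.373]
wrist_force: [-0.0, -0.4, -0.6]
width: 0.0468
finger_force: 0.0
unit -0.0066 0.0011 0.148 Fx 0.2168886360479787 yaw 21.375027925620135 8.45
time: 8.85
tool_pos: [0.5372, -0.3733, 0.1541]
ee_rot: [3.137, -0.011, 0.375]
wrist_force: [-1.1, -0.5, 0.8]
width: 0.0183
finger_force: 0.0
unit -0.0027 0.0009 0.1541 Fx -0.7014994253056841 yaw 21.471771292232525 8.85
[-0.01926567  0.01622112 -0.01116096]
```

```bash
python3 -m crank '[[1,[0,0,0],[0,0,0]],[1,[0,0,0],[0,0,0]],[1,[0,0,0],[0,0,0]]]'; python3 -c "
from h import *
tu();print(robot.get_obs()['wrist_torque'])"
```

```text
time: 9.15
tool_pos: [0.5368, -0.3724, 0.1534]
ee_rot: [3.139, -0.01, 0.375]
wrist_force: [-1.5, 2.9, 3.7]
width: 0.0094
finger_force: 30.0
unit -0.0035 0.0014 0.1534 Fx -2.86620949434882 yaw 21.505120920741994 9.15
[ 0.54330525  0.31858723 -0.01584703]
```

```bash
python3 -m crank '[[0.75,[0,0,0],[0,0,0]],[0.75,[0,0,0.005],[0,0,0]],[0.75,[0,0,0.004],[0,0,0]],[1,[0,0,0],[0,0,0]],[1,[0,0,0],[0,0,0]],[1,[0,0,0],[0,0,0]],[1,[0,0,0],[0,0,0]]]'; python3 -c "
from h import *
tu();print(robot.get_obs()['wrist_torque'],robot.get_obs()['wrist_force'],robot.get_obs()['width'])"
```

```text
time: 9.85
tool_pos: [0.5365, -0.3725, 0.1429]
ee_rot: [3.14, -0.009, 0.375]
wrist_force: [-0.3, 0.8, -2.0]
width: 0.0099
finger_force: 30.0
unit -0.0037 0.0012 0.1429 Fx -0.6488538960331943 yaw 21.49340896663604 9.85
[0.16882956 0.13190656 0.03735421] [-0.25415682  0.80867398 -1.9768705 ] 0.009870054565037655
```

```bash
python3 -m crank '[[1,[0,0,0],[0,0,7.7]],[1,[0,0,0],[0,0,7.7]],[1,[0,0,0],[0,0,7.7]],[1,[0,0,0],[0,0,7.7]],[1,[0,0,0],[0,0,7.7]],[1,[0,0,0],[0,0,7.7]],[1,[0,0,0],[0,0,7.6]],[1,[0,0,0],[0,0,0]]]'; python3 -c "
from h import *
tu();print(robot.get_obs()['wrist_torque'],robot.get_obs()['wrist_force'],robot.get_obs()['width'])
w=snap('wrist');save(w['color'],'wrist4')"
```

```text
time: 10.65
tool_pos: [0.5364, -0.3735, 0.1429]
ee_rot: [-3.137, -0.007, -0.564]
wrist_force: [0.1, -1.9, -4.7]
width: 0.0099
finger_force: 30.0
unit -0.0033 0.0003 0.1429 Fx 1.054328506591495 yaw -32.33755798164254 10.65
[-0.40027174  0.17795047 -0.02992621] [ 0.07023105 -1.85203231 -4.66952762] 0.009861901981083797
```

```bash
python3 -m crank '[[1,[0,0,0.003],[0,0,0]],[1,[0,0,0.003],[0,0,0]],[1,[0,0,0],[0,0,0]]]'; python3 -m crank '[[1,[0,0,0.002],[0,0,0]],[1,[0,0,0.002],[0,0,0]],[1,[0,0,0],[0,0,0]]]'; python3 -c "
from h import *
tu()"
```

```text
time: 11.0
tool_pos: [0.5365, -0.3735, 0.139]
ee_rot: [-3.137, -0.009, -0.564]
wrist_force: [-4.6, -0.9, 5.3]
width: 0.0097
finger_force: 30.0
time: 11.3
tool_pos: [0.5365, -0.3735, 0.1355]
ee_rot: [-3.137, -0.009, -0.564]
wrist_force: [-5.6, -0.1, 7.0]
width: 0.0096
finger_force: 30.0
unit -0.0032 0.0003 0.1355 Fx -4.6372699370850565 yaw -32.292248711556105 11.3
```

```bash
python3 -m crank '[[1,[0,0,0.002],[0,0,0]],[1,[0,0,0.002],[0,0,0]],[1,[0,0,0],[0,0,0]]]'; python3 -m crank '[[1,[0,0,0.002],[0,0,0]],[1,[0,0,0],[0,0,0]],[1,[0,0,0],[0,0,0]]]'; python3 -c "
from h import *
tu()"
```

```text
time: 11.6
tool_pos: [0.5366, -0.3736, 0.1347]
ee_rot: [-3.138, -0.011, -0.564]
wrist_force: [-8.1, 1.4, 14.8]
width: 0.0098
finger_force: 30.0
time: 11.9
tool_pos: [0.5366, -0.3736, 0.1346]
ee_rot: [-3.138, -0.012, -0.563]
wrist_force: [-10.7, 3.5, 20.2]
width: 0.0098
finger_force: 30.0
unit -0.003 0.0003 0.1346 Fx -10.924999529657011 yaw -32.28404733215587 11.9
```

```bash
python3 - <<'E'
from h import *
old=load('side');b=snap('side')
for x,y in((.05,-.06),(.0,-.065),(.055,-.03),(-.05,-.06)):
    for n,s,z in(('now',b,.129),('before',old,.137)):
        u,v=proj(s,(*U(x,y),z))[0]; print(n,(round(u),round(v)),dep(s,u,v).round(4))
d=np.abs(b['color'].astype(int)-old['color']).sum(2)
print('box diff',d[283:315,280:322].mean(),'reel diff',d[272:310,343:370].mean())
tu()
E
python3 -m crank '[[1,[0,0,0],[0,0,0]],[1,[0,0,0],[0,0,0]]]'
```

```text
now (368, 219) [ 0.552  -0.4487  0.1254]
before (369, 215) [ 0.5506 -0.4507  0.135 ]
now (340, 219) [ 0.5055 -0.4281  0.1272]
before (340, 216) [ 0.5061 -0.4272  0.1344]
now (371, 210) [ 0.5714 -0.4275  0.1266]
before (371, 206) [ 0.571  -0.428   0.1351]
now (311, 216) [ 0.4658 -0.397   0.1273]
before (311, 213) [ 0.4663 -0.396   0.1345]
box diff 2.215029761904762 reel diff 3.042884990253411
unit -0.003 0.0003 0.1346 Fx -10.097156278327244 yaw -32.28365651610279 11.95
time: 12.15
tool_pos: [0.5366, -0.3736, 0.1347]
ee_rot: [-3.138, -0.012, -0.564]
wrist_force: [-10.0, 3.2, 19.5]
width: 0.0096
finger_force: 30.0
```

The panel has dropped about 8 mm at all four check points, the bystanders have not moved, and the push is steady at about 20 N. Handing in.

```bash
python3 -c "
from bench import robot
print(robot.close_job())"
```

```text
the job is handed in; nothing more can be done
None
```

I handed the job in at about 12 s: the drawer is pushed home to its hard stop, the wing is turned in line with the index ribs, and the arm is still holding the panel down with about 20 N. The lamp was never approached, and the module box and reel did not move.

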